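# Lay the breakfast tray and the supper tray

## Task

Lay the guests' two trays from the things standing on the worktop. The breakfast tray (the longer one) gets the tea tin on its oblong mat, squarely in line with it, the jam jar on its large round mat and the egg cup on its small round mat; the supper tray (the shorter one) gets the ramekin on its large round mat and the salt shaker on its small round mat. Stand each thing in the middle of its mat, keep everything upright throughout, and leave the food can, the mug and the potted succulent where they are.

Things in the scene. Friction and masses are not known exactly. Their poses are not given: they have to be found in the camera images.
- long_tray: The breakfast tray: the longer wooden tray, 320 x 150 mm, with three mats. Fixed; floor 6 mm up, rim 14 mm high, 6 mm thick. Origin: centre of underside; x along it, pointing away from the robot (within 0.2 rad). Flush dark mats on its centre line (y=0): oblong 82 x 54 mm (long along x) at x=-100 mm, large round 74 mm at x=0, small round 46 mm at x=+100 mm.
- short_tray: The supper tray: the shorter wooden tray, 220 x 150 mm, with two mats. Fixed; floor 6 mm up, rim 14 mm high, 6 mm thick. Origin: centre of underside; x along it, pointing away from the robot (within 0.2 rad). Flush dark mats on its centre line (y=0): large round 74 mm at x=-50 mm, small round 46 mm at x=+50 mm.
- tea_tin: Tea tin: oblong closed metal tin, 61 mm (its x) by 45 mm (its y), 70 mm tall. Origin: centre of the underside, z up.
- jam_jar: Jam jar: round amber glass jar 56 mm in diameter with a flat 54 mm brass lid from 46 mm up, 58 mm tall overall. Origin: centre of the underside, z up.
- egg_cup: Egg cup: white ceramic, foot 40 mm and bowl 46 mm across on a thin stem; the bowl's upright, hollow wall (4 mm thick) runs from 34 to 62 mm height. Origin: centre of the underside, z up.
- ramekin: Ramekin: squat open white ceramic pot, straight sides, 64 mm in diameter, 45 mm tall, wall 4 mm. Origin: centre of the underside, z up.
- salt_shaker: Salt shaker: slim, 36 mm in diameter, white salt in glass with a domed steel top; straight sides up to 66 mm, 76 mm tall. Origin: centre of the underside, z up.
- food_can: Bystander: low steel food can, 72 mm in diameter, 38 mm tall, standing among the stock; belongs on neither tray. Origin: centre of the underside.
- mug: Bystander: blue mug, 74 mm in diameter, 75 mm tall, handle at its +y, beyond the stock. Origin: centre of the underside.
- succulent: Bystander: small green succulent in a round grey concrete pot, 80 mm in diameter, about 75 mm tall overall, beyond the stock. Origin: centre of the underside.
There are look-alikes about, which are no part of the job. What is shaped like the tea_tin but turquoise is not meant. Leave any red look-alike of the salt_shaker alone.

How it is judged (in metres and radians):
At the end, for the whole second after the job is handed in: Each of the five things stands upright (within 0.1 rad) on the floor of its tray, at rest and released, its centre within 12 mm of its own mat's centre along and across the tray; the tea tin's long side is within 0.2 rad of the tray's long side (either way round) (x of tea_tin in the frame of long_tray between -0.112 and -0.088 m and y of tea_tin in the frame of long_tray between -0.012 and 0.012 m and z of tea_tin in the frame of long_tray between 0.002 and 0.01 m and angle between each of tea_tin, jam_jar, egg_cup, ramekin, salt_shaker's own z axis and vertical below 0.1 rad and linear speed of each of tea_tin, jam_jar, egg_cup, ramekin, salt_shaker below 0.02 m/s and x of jam_jar in the frame of long_tray between -0.012 and 0.012 m and y of jam_jar in the frame of long_tray between -0.012 and 0.012 m and z of jam_jar in the frame of long_tray between 0.002 and 0.01 m and x of egg_cup in the frame of long_tray between 0.088 and 0.112 m and y of egg_cup in the frame of long_tray between -0.012 and 0.012 m and z of egg_cup in the frame of long_tray between 0.002 and 0.01 m and x of ramekin in the frame of short_tray between -0.062 and -0.038 m and y of ramekin in the frame of short_tray between -0.012 and 0.012 m and z of ramekin in the frame of short_tray between 0.002 and 0.01 m and x of salt_shaker in the frame of short_tray between 0.038 and 0.062 m and y of salt_shaker in the frame of short_tray between -0.012 and 0.012 m and z of salt_shaker in the frame of short_tray between 0.002 and 0.01 m and angle between the x axis of tea_tin and the x axis of long_tray, either way round below 0.2 rad); the robot touches nothing.
It fails at once if one of the five things is tipped over or tilted steeply (over 0.7 rad) (angle between any of tea_tin, jam_jar, egg_cup, ramekin, salt_shaker's own z axis and vertical above 0.7 rad).
It fails at once if the food can is shifted by more than 30 mm (distance of food_can from where it was at the start of the episode above 0.03 m).
It fails at once if the mug is shifted by more than 30 mm (distance of mug from where it was at the start of the episode above 0.03 m).
It fails at once if the succulent is shifted by more than 30 mm (distance of succulent from where it was at the start of the episode above 0.03 m).
It also fails if it takes over 134 s, if anything falls off the work surface, if the arm or the gripper's body presses on something with over 40 N, if the wrist force passes 120 N, or if a joint passes its speed limit or range.

## Robot

A 6-joint arm with a two-finger parallel gripper is mounted at the origin on the work surface. World frame = base frame: x ahead of the robot, y to its left, z up, the work surface at z = 0. Lengths are in mm, angles in rad, forces in N, time in s.
With the tool pointing down it reaches from about 400 to 925 mm from the base axis. Payload 12.5 kg.
Tool frame: the origin (TCP) lies midway between the tips of the shut fingers; the grasp point (between the pads) lies 19 mm behind it (env.pinch_z is the z of the grasp point in the tool frame, in mm); z points along the fingers, y is the line along which they close (so a half turn about z gives the same grasp; the last joint's range is limited). The gripper opens to 95 mm and grips with 3 to 60 N. Pads are 20 mm wide; open, the fingers measure 119 mm over their backs; the gripper's body (75 mm by 180 mm) begins 59 mm behind the grasp point.
Start: joints at [1.08, 0.491, 1.559, -0, 1.092, -0.106], TCP at [234.594, 579.321, 214.661] pointing down, gripper open.
Joint ranges: [-3.1, 3.1], [-0.84, 2.19], [0.05, 2.79], [-1.13, 4.28], [0.06, 2.93], [-2.69, 2.69]. Speed limits (rad/s): [2.22, 2.22, 2.79, 3.14, 3.14, 3.14].

## Interface

Orientations are given as [roll, pitch, yaw] about the fixed x, y, z axes, in that order (R = Rz(yaw) Ry(pitch) Rx(roll)).
In Python, from cell import env, eyes gives the robot as it stands.
- The arm moves only by the shell command python3 -m inch 'ROWS'. ROWS is JSON, a list of rows, each a list of 3 entries, a list of its own where there are three numbers: the shift along the tool's x, y, z in units of 60 mm (1.0 is 60 mm), then the turn about the tool's z in units of 5 degrees (1.0 is 5 degrees), then the closure, from -1 (fully open) to 1 (shut). In form: [[[tx, ty, tz], turn, claw], ...]. A call has exactly 10 rows; each row shifts and turns the commanded pose from where the row before left it, along the tool's axes as they then stand; what a row does not reach is not made up. A row lasts 1/8 s, in which the tool goes at most 62.5 mm and 10.7 degrees, less where a joint would pass 70% of its speed; a pose out of reach is approached as far as the arm can. A call is refused whole if a number of a shift passes 1 or a number of a turn 1, either way. A call with a gripper value outside its range is refused whole. The fingers move at their own pace and stop on an object; the grip force is fixed at half the most. Time passes only in rows, so rows that do not move let the fingers close, or fill a call up. It gives the time, the measured TCP pose, the force, the opening and the grip force at its end, in the units of the state.
- env.state(): the state, without advancing time (a new reading comes with each control period).
- eyes.read_camera(name): name is "side" or "top" or "wrist"; returns a dict with "pixels" (420x560x3 uint8, red, green, blue), "fx", "fy", "cx", "cy" (pixels), "extrinsics" (4x4, takes a point from world to camera coordinates). Camera axes: x right, y down, z forward; pixel columns grow to the right and rows downward; lengths in mm; the calibration is good to about 2 mm. A picture is of the moment at which its call begins. There is no depth.
- env.job_done(): hands the job in; it is judged then, once.
Trained networks look in a picture, given as the dict that the camera call returned (one of the last four; its "shot" number tells which), for a name from the list of things; names that differ only in an ending like _2 or _b are one class to them, and where a whole thing is asked for, a point or a joint stands for the part that bears it (a point fixed in the world has none). Each returns a list of dicts, best first, with "score" (0 to 1); they miss things now and then, are a little off and sometimes report something else, mostly with a low value. They report only what shows in the picture. A call takes as long as a camera call. They do not tell look-alikes from the thing itself.
- eyes.boxes_of(name, picture): "centre" ([row, column] in pixels, amid what is visible of it).
- eyes.cut_out(name, picture): "mask" (420x560 bool, what is visible of it) and "centre" ([row, column] in pixels, amid what is visible of it).
- eyes.spot_point(name, picture): "centre" ([row, column] in pixels: a listed point, or the origin of a listed thing).
The state is a dict: "t": time; "joints": joint angles; "qvel": joint speeds; "tau": joint torques, N m; "eef_pos": TCP position; "tcp_rot": TCP orientation; "ft_force": force on the tool from outside, world axes, zero at the start; "moment": the same for the moment, N m; "opening": opening from 0.0 (shut) to 1.0 (fully open); "grip_force": force on a finger pad.
Only numpy, scipy, OpenCV 4.12 (cv2) and the standard library are available. Lean on these libraries where they do the work, as an engineer would, in place of code of your own. Each camera call takes 0.05 s, during which the arm holds its last target. There are 200 camera calls.

## Working session

There is one attempt and no reset: what is moved stays moved. The work goes in short steps, Python scripts to look and compute and a shell command to move; the robot and the scene stay as the last step left them, time stands still between calls to the robot, and variables do not carry over. Pictures are saved under pics/ and viewed, at most 14 in all, crops included, and the job is handed in when it is done.

```bash
ls; mkdir -p pics
python3 - <<'E'
from cell import env, eyes
import cv2,numpy as np
print(env.state(), env.pinch_z)
for n in ["top","side"]:
    p=eyes.read_camera(n); print(n,p["fx"],p["cx"],p["cy"],np.round(p["extrinsics"],3).tolist())
    cv2.imwrite(f"pics/{n}0.png",p["pixels"][:,:,::-1])
E
```

```text
pics
{'t': 0.0, 'joints': array([ 1.08039241e+00,  4.91554318e-01,  1.55944972e+00, -3.10259054e-05,
        1.09168038e+00, -1.05593079e-01]), 'qvel': array([-0.00083952, -0.00020073, -0.00085021, -0.00069312, -0.00050211,
       -0.00018897]), 'tau': array([-4.34932617e-04, -6.12647152e+01, -2.58186507e+01,  6.93228585e-02,
        4.80353634e-02, -4.73384762e-05]), 'eef_pos': array([234.4832373 , 579.08805419, 214.06490527]), 'tcp_rot': array([-3.14050407e+00, -8.77053912e-05,  2.75679608e+00]), 'ft_force': array([-0.70603284, -0.46049964,  0.09005706]), 'moment': array([ 0.01819614, -0.02548836, -0.00031615]), 'grip_force': 0.0, 'opening': 1.002229441614914} -18.8
top 437.37396880195365 275.05052263089976 209.45462705768287 [[-0.01, -1.0, 0.013, 9.457], [-0.985, 0.007, -0.172, 600.504], [0.172, -0.015, -0.985, 818.825], [0.0, 0.0, 0.0, 1.0]]
side 534.8554300643739 278.0285684571683 202.31103305986346 [[-0.887, -0.462, 0.012, 565.103], [-0.347, 0.647, -0.679, 248.733], [0.306, -0.607, -0.734, 914.836], [0.0, 0.0, 0.0, 1.0]]
```

View pics/top0.png

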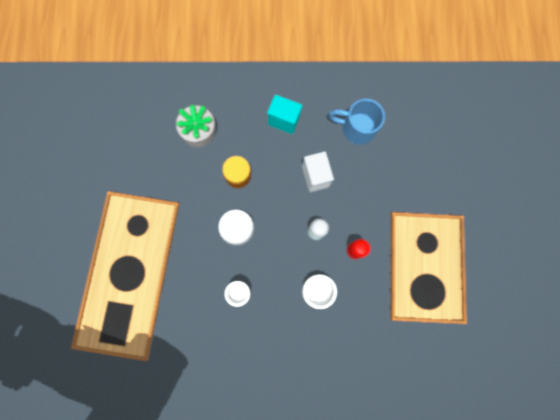

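View pics/side0.png

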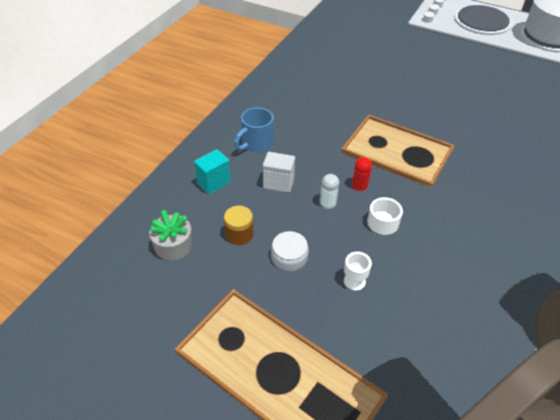

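Top image: the tea tin is the grey box at (col 318, row 172) and the turquoise one at (285, 113) is its look-alike. The salt shaker is white/steel at (318, 229), with a red look-alike at (358, 248). The jar is at (237, 170), can (235, 227), ramekin (319, 291), egg cup (237, 294), long tray (128, 275) and short tray (428, 268). The side image agrees: grey tin at (279, 172), white shaker at (329, 190).

```bash
cat > h.py <<'E'
from cell import env, eyes
import numpy as np, cv2
from scipy.optimize import minimize, least_squares
def proj(p,P):
    P=np.atleast_2d(P); c=P@p["extrinsics"][:3,:3].T+p["extrinsics"][:3,3]
    return np.c_[p["fx"]*c[:,0]/c[:,2]+p["cx"], p["fy"]*c[:,1]/c[:,2]+p["cy"]]
def unproj(p,uv,z):
    E=np.asarray(p["extrinsics"]); R=E[:3,:3]; o=-R.T@E[:3,3]
    d=R.T@np.array([(uv[0]-p["cx"])/p["fx"],(uv[1]-p["cy"])/p["fy"],1]); return (o+d*(z-o[2])/d[2])[:2]
A=np.linspace(0,2*np.pi,48,endpoint=False); C=np.c_[np.cos(A),np.sin(A)]
def prof(*rz): return np.vstack([np.c_[C*r,np.full(48,z)] for r,z in rz])
BOX=np.array([[sx*30.5,sy*22.5,z] for sx in(1,-1) for sy in(1,-1) for z in(0,70)])
SH=dict(tea_tin=BOX,jam_jar=prof((28,0),(28,46),(27,58)),egg_cup=prof((20,0),(23,34),(23,62)),ramekin=prof((32,0),(32,45)),
 salt_shaker=prof((18,0),(18,66),(9,76)),food_can=prof((36,0),(36,38)))
def hull(p,S,x):
    c,s=np.cos(x[2]),np.sin(x[2]); P=S.copy(); P[:,:2]=S[:,:2]@np.array([[c,s],[-s,c]])+x[:2]
    m=np.zeros((420*4,560*4),np.uint8); cv2.fillConvexPoly(m,cv2.convexHull(np.round(proj(p,P)*4+1.5).astype(np.int32)),1); return m
def fit(name,pics,masks,x0,dz=0):
    S=SH[name]+np.array([0,0,dz]); M=[cv2.resize(m.astype(np.uint8),None,fx=4,fy=4,interpolation=cv2.INTER_NEAREST) for m in masks]
    f=lambda x:-sum((h:=hull(p,S,x),(h&m).sum()/(h|m).sum())[1] for p,m in zip(pics,M))/len(M)
    yaws=np.arange(0,np.pi,np.pi/8) if name=="tea_tin" else [0]
    best=None
    for w in yaws:
        r=minimize(f,[*x0,w],method="Nelder-Mead",options=dict(initial_simplex=[[x0[0]+a,x0[1]+b,w+c] for a,b,c in((0,0,0),(10,0,0),(0,10,0),(0,0,.2))],xatol=.05,fatol=1e-4,maxiter=120))
        if best is None or r.fun<best.fun: best=r
    return best.x,-best.fun
def to(x,y,z=None,axis=None):
    """shift in units to TCP x,y,z; turn in units so finger-closing line has world angle axis"""
    s=env.state(); yaw=s["tcp_rot"][2]; d=np.array([x,y])-s["eef_pos"][:2]
    tx=np.array([np.cos(yaw),np.sin(yaw)]); ty=np.array([np.sin(yaw),-np.cos(yaw)])
    t=0
    if axis is not None:
        w=axis+np.pi/2; t=-(((w-yaw)+np.pi/2)%np.pi-np.pi/2)
    print("t",round(s["t"],2),"shift",np.round([d@tx/60,d@ty/60, 0 if z is None else -(z-s["eef_pos"][2])/60],3),"turn",round(np.degrees(t)/5,2),"q6",round(s["joints"][5],2))
E
python3 - <<'E'
from h import *
T=eyes.read_camera("top"); S=eyes.read_camera("side")
ex=dict(tea_tin=((318,172),(279,172)),jam_jar=((237,170),(239,225)),egg_cup=((237,294),(357,271)),ramekin=((319,291),(385,216)),salt_shaker=((318,229),(329,190)),food_can=((235,227),(290,250)))
for n,e in ex.items():
    ms=[];ps=[]
    for p,c in zip((T,S),e):
        L=[m for m in eyes.cut_out(n,p) if np.hypot(m["centre"][1]-c[0],m["centre"][0]-c[1])<15]
        if L: ms.append(L[0]["mask"]);ps.append(p)
    z=SH[n][:,2].max()/2
    x0=unproj(T,e[0],z)
    r=fit(n,ps,ms,x0)
    print(n,len(ms),np.round(r[0],2),round(r[1],3),[np.round(fit(n,[p],[m],x0)[0][:2],1).tolist() for p,m in zip(ps,ms)] if n!="tea_tin" else '')
g=T["pixels"].max(2).astype(np.uint8)
# mats: dark blobs at floor z=6
for nm,cs in(("long",((117,323),(128,274),(138,226))),("short",((428,292),(428,243)))):
    out=[]
    for c in cs:
        m=(cv2.resize(g,None,fx=4,fy=4,interpolation=cv2.INTER_LINEAR)<28).astype(np.uint8)
        k,lab,st,ce=cv2.connectedComponentsWithStats(m); l=lab[c[1]*4,c[0]*4]
        out.append(unproj(T,(ce[l]-1.5)/4,6)); print(nm,c,g[c[1],c[0]],l,st[l][4]/16,np.round(out[-1],1))
    d=out[-1]-out[0]; print("axis",np.arctan2(d[1],d[0]),np.hypot(*d))
cv2.imwrite("pics/crop1.png",cv2.resize(T["pixels"][85:265,255:400,::-1],None,fx=3,fy=3,interpolation=cv2.INTER_CUBIC))
E
```

```text
tea_tin 2 [ 6.800e+02 -8.421e+01  3.200e-01] 0.905 
jam_jar 2 [6.8264e+02 8.0850e+01 2.3000e-01] 0.957 [[683.2, 81.4], [682.3, 80.6]]
egg_cup 2 [4.3738e+02 7.7800e+01 2.3000e-01] 0.91 [[438.0, 77.8], [435.3, 77.0]]
ramekin 2 [ 4.385e+02 -8.234e+01  2.400e-01] 0.939 [[439.6, -81.8], [438.1, -84.6]]
salt_shaker 2 [ 5.6153e+02 -8.2030e+01  1.9000e-01] 0.849 [[561.3, -81.1], [561.8, -85.4]]
food_can 2 [5.6952e+02 8.3810e+01 1.2000e-01] 0.882 [[570.0, 84.1], [569.2, 84.1]]
long (117, 323) 62 0 235200.0 [608.4  -5.7]
long (128, 274) 64 0 235200.0 [608.4  -5.7]
long (138, 226) 61 0 235200.0 [608.4  -5.7]
axis 0.0 0.0
short (428, 292) 62 0 235200.0 [608.4  -5.7]
short (428, 243) 62 0 235200.0 [608.4  -5.7]
axis 0.0 0.0
```

View pics/crop1.png

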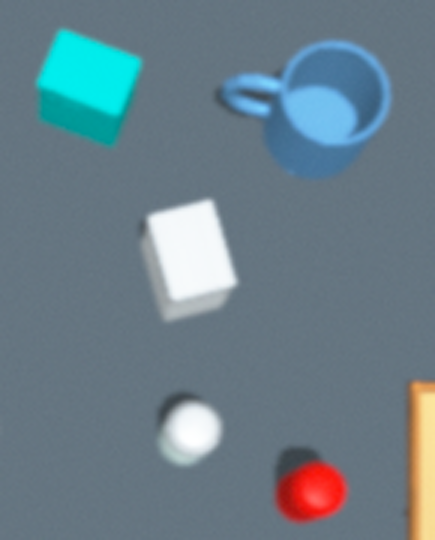

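The crop confirms it: the grey tin (centre ~(188, 250) in the crop) and the white shaker with the steel top (190, 430) are the ones meant. The turquoise box and the red shaker are separate. The threshold missed the mats because the brightness changed, so I'll redo it.

Run:
```python
from h import *
T=eyes.read_camera("top"); S=eyes.read_camera("side")
def mats(p,sets):
    g=cv2.resize(p["pixels"][:,:,0],None,fx=4,fy=4,interpolation=cv2.INTER_LINEAR)
    for nm,cs in sets:
        out=[]
        for c in cs:
            w=60 if nm=='long' else 50
            lo=int(g[c[1]*4,c[0]*4]); hi=np.percentile(g[c[1]*4-120:c[1]*4+120,c[0]*4-120:c[0]*4+120],80)
            k,lab,st,ce=cv2.connectedComponentsWithStats((g<(lo+hi)/2).astype(np.uint8)); l=lab[c[1]*4,c[0]*4]
            out.append(unproj(p,(ce[l]-1.5)/4,6)); print(nm,c,lo,hi,st[l][4]/16,np.round(out[-1],1))
        d=out[-1]-out[0]; print("axis",round(np.arctan2(d[1],d[0]),3),round(np.hypot(*d),1))
mats(T,(("long",((117,323),(128,274),(138,226))),("short",((428,292),(428,243)))))
mats(S,(("long",((335,408),(278,373),(231,338))),("short",((418,157),(378,142)))))
to(560,-82,100,0.0)
cv2.imwrite("pics/top1.png",T["pixels"][:,:,::-1])
```

```text
long (117, 323) 60 251.0 1144.375 [377.3 324.5]
long (128, 274) 61 251.0 964.8125 [479.1 306.9]
long (138, 226) 60 251.0 333.75 [577.7 290.1]
axis -0.17 203.3
short (428, 292) 62 251.0 960.25 [ 436.7 -305.7]
short (428, 243) 61 251.0 332.5 [ 536.6 -311.6]
axis -0.059 100.1
long (335, 408) 51 236.0 154250.0 [520.1  19. ]
long (278, 373) 55 239.0 1483.8125 [477.7 307. ]
long (231, 338) 52 239.0 489.75 [576.8 289.6]
axis 1.364 276.4
short (418, 157) 52 235.0 512.1875 [ 435.7 -307.5]
short (378, 142) 51 236.0 174.375 [ 535.7 -313.6]
axis -0.061 100.3
t 0.9 shift [-9.164 -8.18   1.911] turn 13.59 q6 -0.11
```

```bash
cat >> h.py <<'E'
def go(x,y,z,axis=None):
    """turn first, then shift in the turned frame"""
    s=env.state(); yaw=s["tcp_rot"][2]; t=0
    if axis is not None: t=((axis+np.pi/2-yaw)+np.pi/2)%np.pi-np.pi/2
    w=yaw+t; d=np.array([x,y])-s["eef_pos"][:2]
    print("pos",np.round(s["eef_pos"],1),"axis",round((yaw-np.pi/2)%np.pi,3),"turn",round(-np.degrees(t)/5,2),"then shift",np.round([d@[np.cos(w),np.sin(w)]/60,d@[np.sin(w),-np.cos(w)]/60,-(z-s["eef_pos"][2])/60],3),"open",round(s["opening"],3),"grip",round(s["grip_force"],1),"t",round(s["t"],1),"rot",np.round(s["tcp_rot"],3))
E
python3 -m inch '[[[0,0,0],-0.8,-1],[[0,0,0],-0.8,-1],[[0,0,0],-0.85,-1],[[-0.78,-0.61,0],0,-1],[[-0.78,-0.61,0],0,-1],[[-0.78,-0.61,0],0,-1],[[-0.78,-0.61,0],0,-1],[[-0.78,-0.61,0],0,-1],[[-0.78,-0.61,0],0,-1],[[-0.78,-0.61,0],0,-1]]'
python3 -m inch '[[[-0.78,-0.61,0],0,-1],[[-0.78,-0.61,0],0,-1],[[-0.78,-0.61,0],0,-1],[[-0.78,-0.61,0],0,-1],[[-0.2,-0.2,0],0,-1],[[0,0,0.6],0,-0.6],[[0,0,0.6],0,-0.6],[[0,0,0.6],0,-0.6],[[0,0,0],0,-0.6],[[0,0,0],0,-0.6]]'
python3 -c "from h import *; go(682.6,81,11,1.40)"
```

```text
t: 2.15
eef_pos: [515.0, 269.5, 214.8]
tcp_rot: [3.141, 0.0, 2.971]
ft_force: [0.4, 0.2, -0.0]
opening: 1.001
grip_force: 0.0
t: 3.4
eef_pos: [683.6, 81.6, 108.2]
tcp_rot: [3.141, 0.002, 2.971]
ft_force: [-0.1, 1.0, -0.3]
opening: 0.801
grip_force: 0.0
pos [683.6  81.6 108.2] axis 1.4 turn 0.0 then shift [ 0.015 -0.013  1.62 ] open 0.801 grip 0.0 t 3.4 rot [3.141e+00 2.000e-03 2.971e+00]
```

```bash
python3 -m inch '[[[0.015,-0.013,0.5],0,-0.6],[[0,0,0.5],0,-0.6],[[0,0,0.4],0,-0.6],[[0,0,0.22],0,-0.6],[[0,0,0],0,-0.6],[[0,0,0],0,1],[[0,0,0],0,1],[[0,0,0],0,1],[[0,0,0],0,1],[[0,0,0],0,1]]'
python3 -c "from h import *; go(478.5,307,17.5,1.40)"
```

```text
t: 4.65
eef_pos: [682.7, 80.8, 10.5]
tcp_rot: [3.141, 0.002, 2.971]
ft_force: [-0.6, 2.1, 6.9]
opening: 0.584
grip_force: 30.0
pos [682.7  80.8  10.5] axis 1.4 turn -0.0 then shift [ 3.995  3.137 -0.117] open 0.584 grip 30.0 t 4.7 rot [3.141e+00 2.000e-03 2.971e+00]
```

```bash
python3 -m inch '[[[0,0,-0.5],0,1],[[0,0,-0.75],0,1],[[0,0,-0.75],0,1],[[0.4,0.32,0],0,1],[[0.65,0.51,0],0,1],[[0.65,0.51,0],0,1],[[0.65,0.51,0],0,1],[[0.65,0.51,0],0,1],[[0.6,0.46,0],0,1],[[0.4,0.32,0],0,1]]'
python3 -m inch '[[[0,0,0],0,1],[[0,0,0.6],0,1],[[0,0,0.6],0,1],[[0,0,0.3],0,1],[[0,0,0.2],0,1],[[0,0,0],0,1],[[0,0,0],0,1],[[0,0,0],0,1],[[0,0,0],0,1],[[0,0,0],0,1]]'
python3 -c "from h import *; go(478.5,307,17.5,1.40)"
```

```text
t: 5.9
eef_pos: [476.0, 308.1, 129.4]
tcp_rot: [-3.141, -0.001, 2.972]
ft_force: [0.6, 0.6, -1.4]
opening: 0.585
grip_force: 30.0
t: 7.15
eef_pos: [477.8, 307.1, 27.7]
tcp_rot: [3.141, 0.0, 2.971]
ft_force: [0.7, 0.5, -2.6]
opening: 0.585
grip_force: 30.0
pos [477.8 307.1  27.7] axis 1.4 turn -0.0 then shift [-0.012  0.001  0.17 ] open 0.585 grip 30.0 t 7.2 rot [3.141 0.    2.971]
```

```bash
python3 -m inch '[[[-0.01,0,0.1],0,1],[[0,0,0.07],0,1],[[0,0,0],0,1],[[0,0,0],0,-0.6],[[0,0,0],0,-0.6],[[0,0,0],0,-0.6],[[0,0,0],0,-0.6],[[0,0,-0.5],0,-0.6],[[0,0,-0.8],0,-0.6],[[0,0,-0.8],0,-0.6]]'
python3 -m inch '[[[0,-0.5,0],0,-0.6],[[0,-0.75,0],0,-0.6],[[0,-0.75,0],0,-0.6],[[0,-0.75,0],0,-0.6],[[0,-0.7,0],0,-0.6],[[0.03,-0.43,0],0,-0.6],[[0,0,0],0,-0.6],[[0,0,0.5],0,-0.6],[[0,0,0],0,-0.6],[[0,0,0],0,-0.6]]'
python3 -c "from h import *; go(437.2,77.6,29,1.40)"
```

```text
t: 8.4
eef_pos: [478.1, 306.8, 144.6]
tcp_rot: [-3.141, -0.0, 2.971]
ft_force: [0.5, 1.3, -0.1]
opening: 0.797
grip_force: 0.0
t: 9.65
eef_pos: [437.2, 78.4, 113.7]
tcp_rot: [3.141, 0.0, 2.971]
ft_force: [-0.2, -0.0, -0.2]
opening: 0.803
grip_force: 0.0
pos [437.2  78.4 113.7] axis 1.401 turn 0.01 then shift [-0.002 -0.013  1.412] open 0.803 grip 0.0 t 9.7 rot [3.141 0.    2.971]
```

```bash
python3 -m inch '[[[0,-0.013,0.6],0,-0.6],[[0,0,0.5],0,-0.6],[[0,0,0.31],0,-0.6],[[0,0,0],0,-0.6],[[0,0,0],0,1],[[0,0,0],0,1],[[0,0,0],0,1],[[0,0,0],0,1],[[0,0,0],0,1],[[0,0,0],0,1]]'
python3 -m inch '[[[0,0,-0.5],0,1],[[0,0,-0.75],0,1],[[0,0,-0.75],0,1],[[-0.17,0.385,0],0,1],[[-0.3,0.7,0],0,1],[[-0.3,0.7,0],0,1],[[-0.3,0.7,0],0,1],[[-0.3,0.7,0],0,1],[[-0.2,0.4,0],0,1],[[-0.13,0.3,0],0,1]]'
python3 -m inch '[[[0,0,0],0,1],[[0,0,0.6],0,1],[[0,0,0.6],0,1],[[0,0,0.3],0,1],[[0,0,0.2],0,1],[[0,0,0],0,1],[[0,0,0],0,1],[[0,0,0],0,1],[[0,0,0],0,1],[[0,0,0],0,1]]'
python3 -c "from h import *; go(577.2,290,36,1.40)"
```

```text
t: 10.9
eef_pos: [437.1, 77.1, 28.9]
tcp_rot: [3.141, 0.001, 2.971]
ft_force: [-1.2, 1.7, 6.3]
opening: 0.464
grip_force: 30.0
t: 12.15
eef_pos: [577.2, 290.3, 148.0]
tcp_rot: [-3.141, -0.001, 2.971]
ft_force: [-0.4, 0.3, -0.8]
opening: 0.464
grip_force: 30.0
t: 13.4
eef_pos: [577.0, 289.4, 46.9]
tcp_rot: [3.141, 0.0, 2.971]
ft_force: [0.3, -0.2, -1.0]
opening: 0.464
grip_force: 30.0
pos [577.  289.4  46.9] axis 1.4 turn -0.0 then shift [-0.001  0.01   0.182] open 0.464 grip 30.0 t 13.4 rot [3.141 0.    2.971]
```

```bash
python3 -m inch '[[[0,0.01,0.1],0,1],[[0,0,0.075],0,1],[[0,0,0],0,1],[[0,0,0],0,-0.6],[[0,0,0],0,-0.6],[[0,0,0],0,-0.6],[[0,0,0],0,-0.6],[[0,0,-0.5],0,-0.6],[[0,0,-0.8],0,-0.6],[[0,0,-0.8],0,-0.6]]'
python3 -m inch '[[[-0.2,-0.42,0],0,-0.6],[[-0.35,-0.74,0],0,-0.6],[[-0.35,-0.74,0],0,-0.6],[[-0.35,-0.74,0],0,-0.6],[[-0.35,-0.74,0],0,-0.6],[[-0.35,-0.74,0],0,-0.6],[[-0.35,-0.74,0],0,-0.6],[[-0.25,-0.54,0],0,-0.6],[[-0.2,-0.45,0],0,-0.6],[[0,0,0],0,-0.6]]'
python3 -m inch '[[[0,0,0],-0.93,-0.6],[[0,0,0],-0.93,-0.6],[[0,0,0],-0.93,-0.6],[[0,0,0],-0.93,-0.6],[[0,0,0],-0.93,-0.6],[[0,0,0],-0.93,-0.6],[[0,0,0],0,-0.6],[[0,0,0],0,-0.6],[[0,0,0],0,-0.6],[[0,0,0],0,-0.6]]'
python3 - <<'E'
from h import *
go(680,-84.2,26,1.89)
T=eyes.read_camera("top"); W=eyes.read_camera("wrist")
cv2.imwrite("pics/m.png",np.hstack([cv2.resize(W["pixels"],(380,285)),cv2.resize(T["pixels"],(400,300))[:285]])[:,:,::-1])
# tin yaw via side camera + wrist mask
S=eyes.read_camera("side")
for n,p in(("wrist",W),("side",S)):
    for m in eyes.cut_out("tea_tin",p)[:3]:
        r=fit("tea_tin",[p],[m["mask"]],(680,-84)); print(n,m["centre"],np.round(r[0],2),round(r[1],3),m["score"])
E
```

```text
t: 14.65
eef_pos: [576.9, 289.9, 163.4]
tcp_rot: [-3.141, -0.0, 2.971]
ft_force: [-0.0, 0.9, 0.3]
opening: 0.797
grip_force: 0.0
t: 15.9
eef_pos: [680.0, -85.9, 161.9]
tcp_rot: [-3.142, 0.0, 2.968]
ft_force: [-0.6, 0.7, -0.1]
opening: 0.803
grip_force: 0.0
t: 17.15
eef_pos: [679.9, -83.9, 162.1]
tcp_rot: [3.142, 0.0, -2.826]
ft_force: [-0.3, 1.1, 1.2]
opening: 0.803
grip_force: 0.0
pos [679.9 -83.9 162.1] axis 1.886 turn -0.04 then shift [-0.    -0.005  2.269] open 0.803 grip 0.0 t 17.1 rot [ 3.142  0.    -2.826]
wrist [378.4, 297.6] [680. -84.   0.] 0.0 0.87
wrist [215.9, 274.3] [682.82 -83.59   3.39] 0.943 0.56
side [172.2, 281.0] [678.75 -84.98   3.45] 0.936 0.69
side [168.8, 213.3] [680. -84.   0.] 0.0 0.61
side [134.1, 251.6] [ 7.8784e+02 -1.6860e+02 -1.0000e-02] 0.821 0.57
```

View pics/m.png

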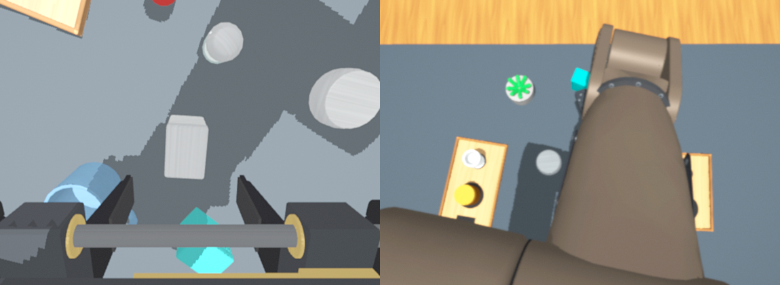

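Wrist view (left half): the tin at (185, 147) lies square between the open fingers. Top view (right half): the egg cup at (473, 158) and jar at (468, 194) stand on their tray.

```bash
python3 -m inch '[[[0,0,0.6],0,-0.6],[[0,0,0.8],0,-0.6],[[0,0,0.6],0,-0.6],[[0,0,0.27],0,-0.6],[[0,0,0],0,-0.6],[[0,0,0],0,1],[[0,0,0],0,1],[[0,0,0],0,1],[[0,0,0],0,1],[[0,0,0],0,1]]'
python3 -m inch '[[[0,0,0],0,1],[[0,0,-0.5],0,1],[[0,0,-0.75],0,1],[[0,0,-0.75],0,1],[[0,0,0],0.93,1],[[0,0,0],0.93,1],[[0,0,0],0.93,1],[[0,0,0],0.93,1],[[0,0,0],0.93,1],[[0,0,0],0.92,1]]'
python3 -c "from h import *; go(380,323.9,33,1.40)"
```

```text
t: 18.65
eef_pos: [680.1, -83.9, 26.5]
tcp_rot: [-3.141, 0.001, -2.826]
ft_force: [-1.8, 1.6, 5.8]
opening: 0.478
grip_force: 29.3
t: 19.9
eef_pos: [679.7, -84.0, 145.5]
tcp_rot: [3.142, -0.001, 2.969]
ft_force: [0.3, -0.2, -1.8]
opening: 0.479
grip_force: 29.3
pos [679.7 -84.  145.5] axis 1.398 turn -0.02 then shift [6.078 5.85  1.875] open 0.479 grip 29.3 t 19.9 rot [ 3.142e+00 -1.000e-03  2.969e+00]
```

```bash
python3 -m inch '[[[0.3,0.3,0],0,1],[[0.64,0.615,0],0,1],[[0.64,0.615,0],0,1],[[0.64,0.615,0],0,1],[[0.64,0.615,0],0,1],[[0.64,0.615,0],0,1],[[0.64,0.615,0],0,1],[[0.64,0.615,0],0,1],[[0.64,0.615,0],0,1],[[0.66,0.63,0],0,1]]'
python3 -m inch '[[[0,0,0],0,1],[[0,0,0],0,1],[[0,0,0.6],0,1],[[0,0,0.6],0,1],[[0,0,0.3],0,1],[[0,0,0.2],0,1],[[0,0,0],0,1],[[0,0,0],0,1],[[0,0,0],0,1],[[0,0,0],0,1]]'
python3 -c "from h import *; go(380,323.9,33,1.40)"
```

```text
t: 21.15
eef_pos: [378.7, 324.9, 145.9]
tcp_rot: [3.141, 0.0, 2.971]
ft_force: [0.6, -0.1, -0.7]
opening: 0.479
grip_force: 29.3
t: 22.4
eef_pos: [380.0, 323.8, 44.4]
tcp_rot: [3.141, 0.001, 2.972]
ft_force: [0.0, -0.2, -1.2]
opening: 0.476
grip_force: 29.3
pos [380.  323.8  44.4] axis 1.401 turn 0.01 then shift [-0.001  0.001  0.19 ] open 0.476 grip 29.3 t 22.4 rot [3.141e+00 1.000e-03 2.972e+00]
```

```bash
python3 -m inch '[[[0,0,0.1],0,1],[[0,0,0.09],0,1],[[0,0,0],0,1],[[0,0,0],0,-0.6],[[0,0,0],0,-0.6],[[0,0,0],0,-0.6],[[0,0,0],0,-0.6],[[0,0,-0.5],0,-0.6],[[0,0,-0.8],0,-0.6],[[0,0,-0.8],0,-0.6]]'
python3 -m inch '[[[-0.25,-0.35,0],0,-0.3],[[-0.5,-0.75,0],0,-0.3],[[-0.5,-0.75,0],0,-0.3],[[-0.5,-0.75,0],0,-0.3],[[-0.5,-0.75,0],0,-0.3],[[-0.5,-0.75,0],0,-0.3],[[-0.5,-0.75,0],0,-0.3],[[-0.5,-0.75,0],0,-0.3],[[-0.38,-0.55,0],0,-0.3],[[0,0,0],0,-0.3]]'
python3 - <<'E'
from h import *
S=eyes.read_camera("side"); W=eyes.read_camera("wrist")
go(561.5,-83,26,1.40)
for n,p in(("wrist",W),("side",S)):
    for m in eyes.cut_out("salt_shaker",p)[:3]:
        r=fit("salt_shaker",[p],[m["mask"]],(561.5,-83)); print(n,m["centre"],np.round(r[0],1),round(r[1],3),m["score"])
cv2.imwrite("pics/m2.png",np.hstack([cv2.resize(W["pixels"],(400,300)),cv2.resize(S["pixels"],(400,300))])[:,:,::-1])
E
```

```text
t: 23.65
eef_pos: [379.6, 323.5, 159.9]
tcp_rot: [-3.141, -0.0, 2.971]
ft_force: [0.5, 1.4, 0.2]
opening: 0.803
grip_force: 0.0
t: 24.9
eef_pos: [562.2, -84.1, 158.2]
tcp_rot: [-3.142, 0.0, 2.968]
ft_force: [-0.8, 1.6, -0.4]
opening: 0.654
grip_force: 0.0
pos [561.  -81.7 158.2] axis 1.4 turn -0.0 then shift [-0.011 -0.02   2.204] open 0.649 grip 0.0 t 25.0 rot [ 3.141e+00 -1.000e-03  2.971e+00]
wrist [218.0, 275.6] [ 5.635e+02 -8.230e+01  1.000e-01] 0.968 0.59
wrist [184.0, 164.0] [561.5 -83.    0. ] 0.0 0.59
side [194.0, 329.5] [ 5.612e+02 -8.380e+01  2.000e-01] 0.96 0.71
side [173.0, 358.1] [561.5 -83.    0. ] 0.0 0.58
side [131.4, 256.3] [561.5 -83.    0. ] 0.0 0.38
```

View pics/m2.png

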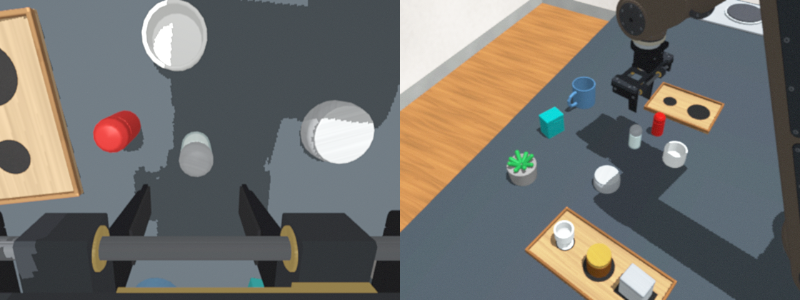

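Left half (wrist view): the white shaker at (195, 152) is between the fingers and the red one at (118, 132) is outside them. Right half (side view): the tin, jar and egg cup stand upright on the long tray.

```bash
python3 -m inch '[[[-0.01,-0.02,0.6],0,-0.3],[[0,0,0.8],0,-0.3],[[0,0,0.5],0,-0.3],[[0,0,0.3],0,-0.3],[[0,0,0],0,-0.3],[[0,0,0],0,1],[[0,0,0],0,1],[[0,0,0],0,1],[[0,0,0],0,1],[[0,0,0],0,1]]'
python3 -m inch '[[[0,0,-0.5],0,1],[[0,0,-0.75],0,1],[[0,0,-0.75],0,1],[[-0.02,-0.35,0],0,1],[[-0.04,-0.7,0],0,1],[[-0.04,-0.7,0],0,1],[[-0.04,-0.7,0],0,1],[[-0.04,-0.7,0],0,1],[[-0.02,-0.4,0],0,1],[[-0.02,-0.3,0],0,1]]'
python3 -m inch '[[[0,0,0],0,1],[[0,0,0.6],0,1],[[0,0,0.6],0,1],[[0,0,0.3],0,1],[[0,0,0.2],0,1],[[0,0,0],0,1],[[0,0,0],0,1],[[0,0,0],0,1],[[0,0,0],0,1],[[0,0,0],0,1]]'
python3 -c "from h import *; go(536.2,-312.5,33,1.40)"
```

```text
t: 26.35
eef_pos: [562.3, -83.2, 27.2]
tcp_rot: [3.142, 0.001, 2.971]
ft_force: [-1.3, 2.2, 6.8]
opening: 0.373
grip_force: 30.0
t: 27.6
eef_pos: [535.3, -314.0, 145.7]
tcp_rot: [3.141, -0.001, 2.971]
ft_force: [0.1, 0.6, -0.1]
opening: 0.374
grip_force: 30.0
t: 28.85
eef_pos: [535.9, -313.2, 44.7]
tcp_rot: [-3.142, 0.0, 2.971]
ft_force: [-0.4, 0.6, -0.6]
opening: 0.372
grip_force: 30.0
pos [ 535.9 -313.2   44.7] axis 1.401 turn 0.01 then shift [-0.003  0.012  0.196] open 0.372 grip 30.0 t 28.9 rot [-3.142  0.     2.971]
```

```bash
python3 -m inch '[[[0,0.01,0.1],0,1],[[0,0,0.08],0,1],[[0,0,0],0,1],[[0,0,0],0,-0.4],[[0,0,0],0,-0.4],[[0,0,0],0,-0.4],[[0,0,0],0,-0.4],[[0,0,-0.5],0,-0.4],[[0,0,-0.8],0,-0.4],[[0,0,-0.8],0,-0.4]]'
python3 -m inch '[[[0.24,0.36,0],0,-0.85],[[0.45,0.7,0],0,-0.85],[[0.45,0.7,0],0,-0.85],[[0.45,0.7,0],0,-0.85],[[0.4,0.63,0],0,-0.85],[[0.265,0.4,0],0,-0.85],[[0,0,0],0,-0.85],[[0,0,0],0,-0.85],[[0,0,0],0,-0.85],[[0,0,0],0,-0.85]]'
python3 - <<'E'
from h import *
S=eyes.read_camera("side"); W=eyes.read_camera("wrist")
go(438.5,-83,9,1.40)
for n,p in(("wrist",W),("side",S)):
    for m in eyes.cut_out("ramekin",p)[:2]:
        r=fit("ramekin",[p],[m["mask"]],(438.5,-83)); print(n,m["centre"],np.round(r[0],1),round(r[1],3),m["score"])
E
```

```text
t: 30.1
eef_pos: [535.8, -312.4, 161.0]
tcp_rot: [3.141, -0.0, 2.972]
ft_force: [0.2, -0.6, 0.0]
opening: 0.7
grip_force: 0.0
t: 31.35
eef_pos: [438.2, -83.8, 159.6]
tcp_rot: [3.142, -0.0, 2.971]
ft_force: [-0.2, -0.2, 0.7]
opening: 0.924
grip_force: 0.0
pos [438.1 -83.6 159.6] axis 1.4 turn 0.0 then shift [-0.004  0.011  2.51 ] open 0.924 grip 0.0 t 31.4 rot [ 3.142 -0.     2.971]
wrist [212.8, 276.1] [441.  -82.4   0. ] 0.964 0.75
side [214.2, 385.4] [ 4.378e+02 -8.300e+01  1.000e-01] 0.917 0.88
```

```bash
python3 -m inch '[[[-0.02,0.015,0.6],0,-0.85],[[0,0,0.8],0,-0.85],[[0,0,0.7],0,-0.85],[[0,0,0.4],0,-0.85],[[0,0,0],0,-0.85],[[0,0,0],0,1],[[0,0,0],0,1],[[0,0,0],0,1],[[0,0,0],0,1],[[0,0,0],0,1]]'
python3 -m inch '[[[0,0,-0.5],0,1],[[0,0,-0.75],0,1],[[0,0,-0.75],0,1],[[-0.05,-0.35,0],0,1],[[-0.11,-0.7,0],0,1],[[-0.11,-0.7,0],0,1],[[-0.11,-0.7,0],0,1],[[-0.11,-0.7,0],0,1],[[-0.06,-0.33,0],0,1],[[-0.034,-0.2,0],0,1]]'
python3 -m inch '[[[0,0,0],0,1],[[0,0,0.6],0,1],[[0,0,0.6],0,1],[[0,0,0.3],0,1],[[0,0,0.2],0,1],[[0,0,0],0,1],[[0,0,0],0,1],[[0,0,0],0,1],[[0,0,0],0,1],[[0,0,0],0,1]]'
python3 -c "from h import *; go(436.2,-306.5,16.5,1.40)"
```

```text
t: 32.8
eef_pos: [439.8, -82.6, 10.6]
tcp_rot: [-3.141, 0.002, 2.972]
ft_force: [-0.1, 1.0, 8.5]
opening: 0.675
grip_force: 30.0
t: 34.05
eef_pos: [436.3, -306.4, 129.7]
tcp_rot: [3.141, -0.0, 2.971]
ft_force: [-0.2, -0.6, -1.4]
opening: 0.675
grip_force: 30.0
t: 35.3
eef_pos: [436.6, -306.1, 27.9]
tcp_rot: [-3.141, 0.0, 2.971]
ft_force: [0.5, -0.5, -0.8]
opening: 0.676
grip_force: 30.0
pos [ 436.6 -306.1   27.9] axis 1.401 turn 0.01 then shift [ 0.005 -0.007  0.191] open 0.676 grip 30.0 t 35.3 rot [-3.141  0.     2.971]
```

```bash
python3 -m inch '[[[0,0,0.1],0,1],[[0,0,0.075],0,1],[[0,0,0],0,1],[[0,0,0],0,-0.8],[[0,0,0],0,-0.8],[[0,0,0],0,-0.8],[[0,0,0],0,-0.8],[[0,0,-0.5],0,-0.8],[[0,0,-0.9],0,-0.8],[[0,0,-0.9],0,-0.8]]'
python3 -m inch '[[[0,0,-0.3],0,-0.8],[[0.1,0.4,0],0,-0.8],[[0.1,0.8,0],0,-0.8],[[0.1,0.8,0],0,-0.8],[[0.1,0.8,0],0,-0.8],[[0.1,0.8,0],0,-0.8],[[0.1,0.8,0],0,-0.8],[[0,0.4,0],0,-0.8],[[0,0,0],0,-0.8],[[0,0,0],0,-0.8]]'
python3 - <<'E'
from h import *
T=eyes.read_camera("top"); S=eyes.read_camera("side")
tg=dict(tea_tin=(380,323.9),jam_jar=(478.5,307),egg_cup=(577.2,290),ramekin=(436.2,-306.5),salt_shaker=(536.2,-312.5))
for n,t in tg.items():
    for nm,p in(("top",T),("side",S)):
        c=proj(p,[*t,6+SH[n][:,2].max()/2])[0]
        L=[m for m in eyes.cut_out(n,p) if np.hypot(m["centre"][1]-c[0],m["centre"][0]-c[1])<20]
        if L: r=fit(n,[p],[L[0]["mask"]],t,6); print(n,nm,np.round(r[0][:2]-t,1),round(r[0][2],2),round(r[1],3))
        else: print(n,nm,"none")
cv2.imwrite("pics/end_t.png",T["pixels"][:,:,::-1])
go(430,0,200)
E
```

```text
t: 36.55
eef_pos: [436.3, -305.9, 156.6]
tcp_rot: [3.141, -0.001, 2.971]
ft_force: [0.4, -0.4, 0.9]
opening: 0.901
grip_force: 0.0
t: 37.8
eef_pos: [449.2, -16.1, 172.7]
tcp_rot: [3.142, -0.001, 2.972]
ft_force: [0.2, -0.5, 0.5]
opening: 0.9
grip_force: 0.0
tea_tin top [ 2.2 -0.5] 2.91 0.936
tea_tin side [-0.4  0.6] -0.22 0.937
jam_jar top [ 0.5 -0.6] 0.12 0.941
jam_jar side [-0.9 -1.1] 0.14 0.961
egg_cup top [ 0.4 -0.3] -0.07 0.944
egg_cup side [-0.7 -1.1] 0.17 0.872
ramekin top [-0.1  1.7] 0.08 0.926
ramekin side none
salt_shaker top [-0.4 -0.6] 0.2 0.949
salt_shaker side none
pos [449.8 -16.2 173.2] axis 1.401 turn -0.0 then shift [ 0.371  0.21  -0.446] open 0.901 grip 0.0 t 38.4 rot [3.142 0.    2.971]
```

View pics/end_t.png

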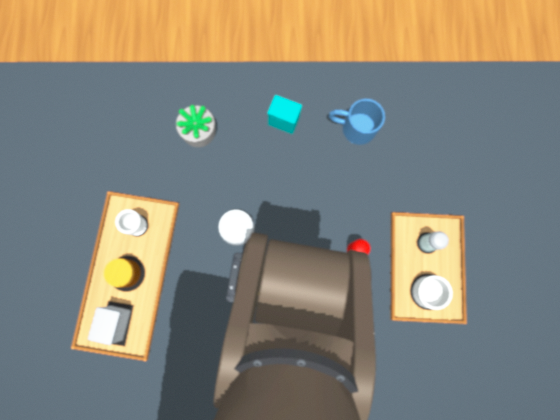

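The final top view shows all five things upright on their mats: tin (108, 325), jar (122, 273), egg cup (131, 223), ramekin (432, 293) and shaker (435, 241). They measure within about 3 mm of the mat centres, and the tin's yaw is about -0.22 against the tray's -0.17. The can, mug and succulent have not moved, and the arm is clear.

```bash
python3 -c "from cell import env; print(env.job_done())"
```

```text
the job is handed in; nothing more can be done
None
```

I handed the job in at about 38 s. All five things stand upright on their mats, within about 3 mm of centre by camera. The tin is within about 0.06 rad of the tray's line, and the can, mug and succulent were left where they were. The ramekin and shaker were checked from the top camera only, and the hand-in call gave no verdict.

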